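# Find the empty canister on the counter rail and unclip it for refilling

### The arm

A 7-joint arm with a two-finger parallel gripper is mounted at the origin on a cart in front of the work surface, level with it; the furniture and walls round the work are solid. World frame = base frame: x ahead of the robot, y to its left, z up, the work surface at z = 0. Lengths are in m, angles in rad, forces in N, time in s.
With the tool pointing down it reaches from about 0.4 to 0.85 m from the base axis. Payload 10.4 kg.
Tool frame: the origin (TCP) lies at the very end of the fingers, on their centre line; the grasp point (between the pads) lies 19 mm behind it (manip.grip_point_offset is the distance from the TCP to the grasp point, in m); z points along the fingers, y is the line along which they close (so a half turn about z gives the same grasp; the last joint's range is limited). The gripper opens to 85 mm and grips with 20 to 120 N. Pads are 22 mm wide; open, the fingers measure 114 mm over their backs; the gripper's body (76 mm by 85 mm) begins 54 mm behind the grasp point. The pads swing forward as they close: fully open they stand 13 mm farther back than shut.
Start: joints at [-1.258, 0.332, -0.065, 1.46, 0.022, 1.35, -0.088], TCP at [0.206, 0.59, 0.231] pointing down, gripper open.
Joint ranges: [-2.6, 2.6], [-0.5, 2.12], [-1.47, 1.34], [0.16, 2.42], [-1.27, 4.41], [0.06, 2.06], [-2.6, 2.6]. Speed limits (rad/s): [2.22, 2.22, 2.79, 2.79, 3.14, 3.14, 3.14].

### API

Orientations are given as a unit quaternion [x, y, z, w].
In Python, from workcell import manip gives the robot as it stands. The module is installed in compiled form; this text tells all that it offers.
- The arm moves only by the tool step_arm, never from a script. Its argument "moves" is a list of rows, each a list of 7 numbers: the closure, from 0 (fully open) to 1 (shut), then the shift along the world's x, y, z in mm, then the turn, a rotation vector about the world's x, y, z in rad. In form: [[grip, tx, ty, tz, ax, ay, az], ...]. A call has 1 to 10 rows; each row is the pose to reach, as a shift and turn from the pose commanded when the call began; what a row does not reach only later rows make up. A row lasts 1/10 s, in which the tool goes at most 50 mm and 8.59 degrees, less where a joint would pass 70% of its speed; a pose out of reach is approached as far as the arm can. A call with a gripper value outside its range is refused whole. The fingers move at their own pace and stop on an object; "grip_force" is the grip in N (left out, the last holds). Time passes only in rows, so rows that repeat a pose let the fingers close. It gives the time, the measured TCP pose, the force, the opening and the grip force at its end, in the units of the state.
- manip.get_obs(): the state, without advancing time (a new reading comes with each control period).
- manip.camera(name): name is "side" or "top"; returns a dict with "image" (480x640x3 uint8, blue, green, red), "K" (3x3 intrinsics, pixels), "rvec" (rotation vector, rad) and "tvec" (3), from world to camera coordinates, as OpenCV has them. Camera axes: x right, y down, z forward; pixel columns grow to the right and rows downward; lengths in m; the calibration is good to about 2 mm. A picture is of the moment at which its call begins. There is no depth.
- manip.hand_in(): hands the job in; it is judged then, once.
The state is a dict: "clock": time; "joint_pos": joint angles; "joint_velocities": joint speeds; "tau": joint torques, N m; "position": TCP position; "ee_rot": TCP orientation; "ft_force": force on the tool from outside, world axes, zero at the start; "torque": the same for the moment, N m; "grip_width": opening from 0.0 (shut) to 1.0 (fully open); "grasp_force": force on a finger pad.
Only numpy, scipy, OpenCV 4.12 (cv2) and the standard library are available. Lean on these libraries where they do the work, as an engineer would, in place of code of your own. Each camera call takes 0.05 s, during which the arm holds its last target. There are 200 camera calls.

### The job

One of the two steel canisters clipped on the counter rail has run empty, but they look alike, so you will have to feel which by its weight. Pull the empty one up off its spring catch and stand it gently on the baking tray for refilling; the full one must hang on the rail at the end, pressed fully home. Keep the canisters upright and don't disturb the other things.

Things in the scene. Friction and masses are not known exactly. Their poses are not given: they have to be found in the camera images.
- canister_a: one of two outwardly identical closed steel canisters (one empty, about 0.23 kg; the other full, about 0.64 kg; nothing visible tells which), 64 deep (x) x 84 wide (y) x 108 mm high over the lid. Origin: centre of the underside; z up, +x to its back, where the hanger strap is (flat back face at x = 35 mm). Axes parallel to the stand's while it hangs
- canister_b: the other canister, of the same shape, size and frame as canister_a
- canister_a_grip (a point): middle of canister_a's grip, 43 mm behind and 128 mm above its origin: an upright flat black block on the hanger, 12 mm thick (canister x), 46 mm wide (y), from z = 105 to 151 mm; pinch it from above across its thickness, fingertips above the lid (z = 108 mm)
- canister_b_grip (a point): the same point of canister_b's grip
- canister_a_hook (a point): point in canister_a's hanger where the rail's centre lies when it is fully home (43 mm behind, 92 mm above its origin). A web lies 8 mm above it; two rigid legs and a sprung tongue behind, whose nose snaps under the rail. Comes off straight up against the catch (about 12 N plus weight), is clear 25 mm up; goes on pressed straight down until the web meets the rail
- canister_b_hook (a point): the same point of canister_b's hanger
- rail_stand: fixed steel counter rail of bent 16 mm tube: two posts 340 mm apart, a level rail between them with its centre 135 mm up, a second bar 60 mm lower for the canisters' backs. Origin: on the work surface below the rail's middle; y along the rail, canisters hang on the -x side. Fully home, a canister's origin is at x = -43, z = 43 mm in this frame
- tray: flat dark baking tray lying on the hob, 221 (x) x 341 (y) x 18 mm, flat floor 4 mm up and 184 x 304 mm inside the rim. Origin: centre of the underside, z up
- mill: wooden pepper mill, 58 mm diameter, 170 mm high, in front of the rail to the far right; leave alone. Origin: centre of the underside
- spice_jar: spice jar, 41 mm diameter, 105 mm high, in front of the rail; leave alone. Origin: centre of the underside
- mug: white mug, 78 mm diameter, 97 mm high, in front of the rail to the right; leave alone. Origin: centre of the underside
- big_jar: large glass jar, 81 mm diameter, 163 mm high, behind between rail and tray; leave alone. Origin: centre of the underside
There are look-alikes about, which are no part of the job. What is shaped like the canister_b but yellow is not meant. Leave any orange look-alike of the canister_a alone.

How it is judged:
On the way:
1. a canister has been pulled off its catch and up clear of the rail, upright (((z of canister_a in the frame of rail_stand above 0.067 m and angle between canister_a's own z axis and vertical below 0.35 rad) or (z of canister_b in the frame of rail_stand above 0.067 m and angle between canister_b's own z axis and vertical below 0.35 rad))), for 0.2 s.
At the end, for the whole second after the job is handed in: the empty canister stands upright (within 3 degrees) and at rest on the baking tray, bearing on the tray with its empty weight alone (under 4.2 N), and the full one hangs at rest on the rail between the posts, clipped fully home (web within 4 mm of the rail, tilt under 6 degrees) (((contact force between canister_b and tray between 1.2 and 4.2 N and angle between canister_b's own z axis and vertical below 0.06 rad and linear speed of each of canister_b, canister_a below 0.02 m/s and angular speed of canister_b below 0.1 rad/s and z of canister_a in the frame of rail_stand between 0.038 and 0.0475 m and x of canister_a in the frame of rail_stand between -0.05 and -0.036 m and y of canister_a in the frame of rail_stand between -0.16 and 0.16 m and angle between canister_a's own z axis and vertical below 0.1 rad) or (contact force between canister_a and tray between 1.2 and 4.2 N and angle between canister_a's own z axis and vertical below 0.06 rad and linear speed of each of canister_a, canister_b below 0.02 m/s and angular speed of canister_a below 0.1 rad/s and z of canister_b in the frame of rail_stand between 0.038 and 0.0475 m and x of canister_b in the frame of rail_stand between -0.05 and -0.036 m and y of canister_b in the frame of rail_stand between -0.16 and 0.16 m and angle between canister_b's own z axis and vertical below 0.1 rad))); the robot touches nothing.
It fails at once if a canister is tipped by more than 30 degrees (angle between any of canister_a, canister_b's own z axis and vertical above 0.52 rad).
It fails at once if a canister is dropped or banged onto the tray (over 60 N) (contact force between any of canister_a, canister_b and tray above 60 N).
It fails at once if a bystander (mill, spice jar, mug, big jar) is shifted by more than 30 mm or tipped (distance of any of mill, spice_jar, mug, big_jar from where it was at the start of the episode above 0.03 m or angle between any of mill, spice_jar, mug, big_jar's own z axis and vertical above 0.4 rad).
It fails at once if the tray is shifted by more than 60 mm (distance of tray from where it was at the start of the episode above 0.06 m).
It also fails if it takes over 58 s, if anything falls off the work surface, if the arm or the gripper's body presses on something with over 40 N, if the wrist force passes 120 N, or if a joint passes its speed limit or range.

## Working session

There is one attempt and no reset: what is moved stays moved. The work goes in short steps, Python scripts to look and compute and a tool call to move; the robot and the scene stay as the last step left them, time stands still between calls to the robot, and variables do not carry over. Pictures are saved under pics/ and viewed, at most 10 in all, crops included, and the job is handed in when it is done.

Besides the shell and the picture viewer there is one more tool, called after ">>>" as name(argument=value, ...) on one line, values as JSON. step_arm: Moves the arm, as the interface text tells. Its arguments: {"type":"object","properties":{"moves":{"type":"array","items":{"type":"array","items":{"type":"number"}}},"grip_force":{"type":"number"}},"required":["moves"]}

```bash
mkdir -p pics; cat > h.py <<'E'
import numpy as np, cv2
from workcell import manip
def shot(n,f):
    c=manip.camera(n); cv2.imwrite(f,c["image"]); np.savez(f+'.npz',K=c["K"],r=c["rvec"],t=c["tvec"]); return c
def load(f):
    d=np.load(f+'.npz'); return cv2.imread(f),d['K'],d['r'],d['t']
def ray(f,u,v):
    _,K,r,t=load(f); R=cv2.Rodrigues(r)[0]; d=R.T@np.linalg.inv(K)@np.array([u,v,1.]); return (-R.T@t.reshape(3)),d
def onz(f,u,v,z):
    o,d=ray(f,u,v); return o+d*(z-o[2])/d[2]
def proj(f,P):
    _,K,r,t=load(f); return cv2.projectPoints(np.array(P,float).reshape(-1,1,3),r,t,K,None)[0].reshape(-1,2)
def tri(f1,p1,f2,p2):
    o1,d1=ray(f1,*p1);o2,d2=ray(f2,*p2); A=np.c_[d1,-d2]; s=np.linalg.lstsq(A,o2-o1,rcond=None)[0]
    a,b=o1+s[0]*d1,o2+s[1]*d2; return (a+b)/2,np.linalg.norm(a-b)
E
python3 - <<'E'
from h import *
for n in("top","side"):
    c=shot(n,f"pics/{n}0.png"); R=cv2.Rodrigues(c["rvec"])[0]; print(n,-R.T@np.ravel(c["tvec"]),R[2])
o=manip.get_obs()
print({k:np.round(v,3) for k,v in o.items()}, manip.grip_point_offset)
E
```

```text
top [-0.51254884 -0.20133558  1.51315427] [ 0.61014375 -0.00110666 -0.79228996]
side [ 0.06240271 -1.48078321  0.67332484] [ 0.33260769  0.87201586 -0.35911066]
{'clock': np.float64(0.1), 'joint_pos': array([-1.258,  0.333, -0.065,  1.461,  0.022,  1.35 , -0.089]), 'joint_velocities': array([-0.001, -0.001, -0.001, -0.001, -0.001, -0.   , -0.001]), 'tau': array([ 1.0000e-03, -6.2674e+01,  4.9000e-02, -3.9243e+01,  1.6000e-02,
        7.0000e-03,  0.0000e+00]), 'position': array([0.206, 0.59 , 0.231]), 'ee_rot': array([ 0.167,  0.986, -0.001, -0.   ]), 'ft_force': array([-0.373,  0.176, -0.674]), 'torque': array([ 0.015, -0.051,  0.038]), 'grasp_force': np.float64(0.0), 'grip_width': np.float64(1.002)} 0.0187
```

View pics/top0.png

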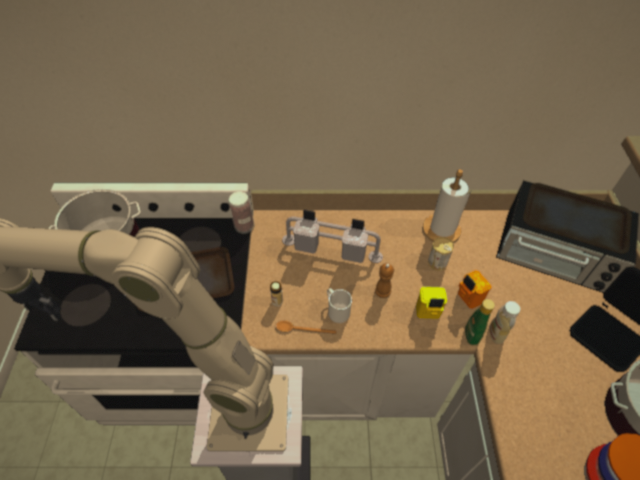

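View pics/side0.png

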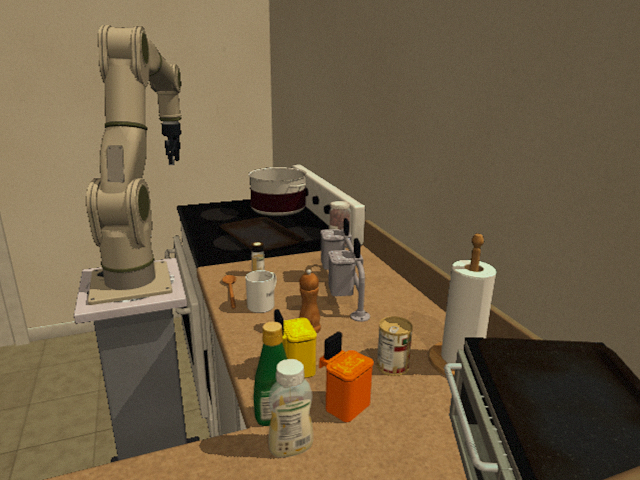

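The top view shows the grey canisters at about (307,235) and (355,245), with their black grips at (309,215) and (357,224). The rail runs between post feet near (288,240) and (377,258). The tray is half hidden by the arm near (215,275). Next I'll enlarge this part of both views.

```bash
python3 - <<'E'
from h import *
t=cv2.imread("pics/top0.png")[195:275,230:390]; s=cv2.imread("pics/side0.png")[195:330,215:395]
t=cv2.resize(t,None,fx=5,fy=5,interpolation=cv2.INTER_CUBIC)[:400]  # 800x400
cv2.imwrite("pics/c_top.png",t); cv2.imwrite("pics/c_side.png",cv2.resize(s,None,fx=4.4,fy=4.4,interpolation=cv2.INTER_CUBIC))
for f in("top","side"):
    F=f"pics/{f}0.png"; im=cv2.imread(F); m=(im.max(2)<60).astype(np.uint8)
    n,l,st,ce=cv2.connectedComponentsWithStats(m)
    for i in range(1,n):
        if 20<st[i,4]<600: print(f,st[i],ce[i].round(1))
E
```

```text
top [149 203   9   8  59] [152.8 206.5]
top [185 203   9   8  58] [188.8 206.5]
top [221 203   8   8  54] [224.6 206.6]
top [112 205   9   6  40] [116.  207.6]
top [304 210  10  10  84] [308.4 214.9]
top [352 220  11   9  80] [357.4 224.3]
top [593 263  28  28 293] [606.6 275.8]
top [464 276  10  14  85] [468.6 282.6]
top [120 278  38  22 497] [138.3 288.8]
top [430 300  13   7  84] [435.9 303. ]
top [465 310  17  34 301] [473.3 326.8]
top [605 389  33  46 598] [617.  416.6]
top [616 389   3  11  21] [617.2 392.9]
top [211 395  35  17 247] [227.9 403. ]
top [243 432   6   6  21] [245.3 433.7]
top [293 437  17  43 436] [303.5 462.4]
top [598 449   9  31  77] [600.8 467.9]
side [142  34   6  30 133] [144.6  47.9]
side [149  64  30  29 419] [160.5  81. ]
side [178  71   3  17  29] [178.9  79. ]
side [159 117  19   5  57] [167.5 118.8]
side [105 122  42   8 109] [123.2 125.1]
side [162 123  19  42 532] [171.7 140.3]
side [139 186  10  34 266] [143.2 202.7]
side [312 196   7   9  50] [315.3 199.8]
side [324 205   7   9  53] [326.8 209. ]
side [ 99 218   6  11  27] [101.  223.7]
side [343 218   6  18  84] [345.7 226.5]
side [354 238   7  20 106] [356.5 247.9]
side [101 259  53  14 118] [123.5 268.6]
side [329 260   3  30  48] [329.5 274. ]
side [ 97 271   7   6  27] [100.6 273.9]
side [ 94 309  79  22 493] [133.8 319.4]
side [274 310  10  20  93] [278.1 317.3]
side [181 314  13  51 203] [187.8 332.3]
side [173 333  26 110 222] [182.5 401. ]
side [324 332  18  28 340] [332.5 345.4]
side [464 342  55 138 564] [489.  408.7]
side [204 350   7  50 147] [206.8 371.9]
side [456 353   6  10  26] [457.9 358.9]
side [450 398  19  82 146] [458.  441.6]
side [111 456   9   6  32] [114.5 458.8]
side [474 466  10  14  71] [478.5 473.7]
```

View pics/c_top.png

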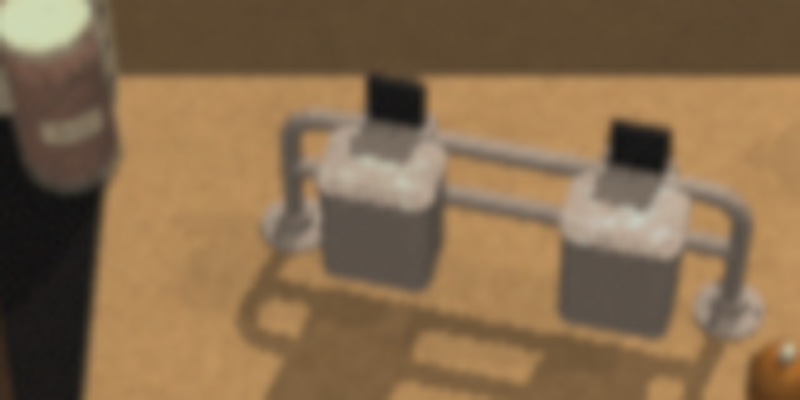

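View pics/c_side.png

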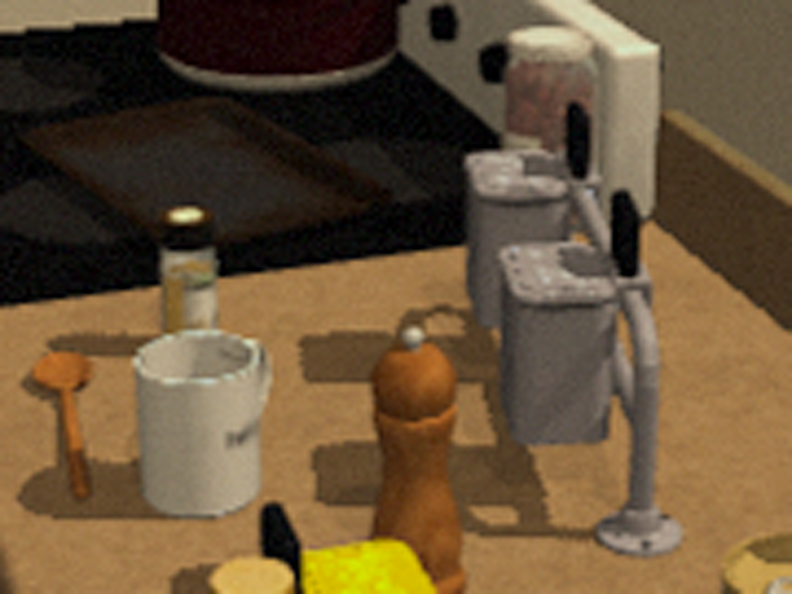

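The top crop shows the post feet at crop pixels (292,228) and (729,312), and the grips at (396,99) and (640,147). In the side crop the tray corners sit near (25,138), (230,97) and (390,195), and the near corner is hidden behind the spice jar.

```bash
python3 - <<'E'
from h import *
T,S="pics/top0.png","pics/side0.png"
a=onz(T,288.4,240.6,0.004);b=onz(T,375.8,257.4,0.004); print("feet",a,b,np.linalg.norm(a-b))
d=(a-b)/np.linalg.norm(a-b); print("yaw of stand y-axis", np.arctan2(-d[0],d[1]))
for n,p,q in(("L",(308.4,214.9),(345.7,226.5)),("R",(357.4,224.3),(356.5,247.9))):
    print(n,tri(T,p,S,q),onz(T,*p,0.171),onz(S,*q,0.171))
print("mid",(a+b)/2)
def c(u,v): return 215+u/4.4,195+v/4.4
for k,p in dict(left=(25,138),far=(230,97),right=(390,195)).items(): print(k,onz(S,*c(*p),0.018))
print("trayR top", onz(T,232,247,.018),onz(T,232,299,.018))
# other items footprint
for k,p,z in(("jar",(238,222),0),("spice",(277,302),0),("mug",(340,318),0),("mill",(383,294),0),("pot",(95,215),.1)): print(k,onz(T,*p,z))
print("grip size top px", )
E
```

```text
feet [ 0.66118838 -0.09954078  0.004     ] [ 0.58146982 -0.43215548  0.004     ] 0.34203448032769107
yaw of stand y-axis -0.23523518422961892
L (array([ 0.64871723, -0.1784725 ,  0.1680172 ]), np.float64(0.003275902039077014)) [ 0.648295   -0.17864537  0.171     ] [ 0.64280343 -0.18874652  0.171     ]
R (array([ 0.6052338 , -0.35237886,  0.16841132]), np.float64(0.002622015396665886)) [ 0.60477941 -0.35228431  0.171     ] [ 0.60055847 -0.35993423  0.171     ]
mid [ 0.6213291  -0.26584813  0.004     ]
left [0.34562585 0.36844788 0.018     ]
far [0.55202892 0.4224481  0.018     ]
right [0.6126985  0.12426795 0.018     ]
trayR top [0.61909983 0.11265882 0.018     ] [0.38989438 0.08896689 0.018     ]
jar [0.75813903 0.10541442 0.        ]
spice [ 0.38867841 -0.06816852  0.        ]
mug [ 0.32496539 -0.28943813  0.        ]
mill [ 0.42242232 -0.44653808  0.        ]
pot [0.70754868 0.62801389 0.1       ]
grip size top px
```

The feet come out 342 mm apart (340 expected), and the grips triangulate to z≈0.168 (0.171 expected), so the measurements agree. I'll move above the left canister's grip.

>>> step_arm(moves=[[0,0,0,50,0,0,0],[0,220,-384,60,0,0,-0.73],[0,220,-384,60,0,0,-0.73],[0,220,-384,60,0,0,-0.73],[0,220,-384,60,0,0,-0.73],[0,220,-384,60,0,0,-0.73],[0,220,-384,60,0,0,-0.73],[0,220,-384,60,0,0,-0.73],[0,220,-384,60,0,0,-0.73],[0,220,-384,60,0,0,-0.73]], grip_force=80)

```text
clock: 1.1
position: [0.4268, 0.2033, 0.2913]
ee_rot: [0.509, 0.861, 0.0, -0.0]
ft_force: [0.7, 0.8, 0.0]
grip_width: 1.0
grasp_force: 0.0
```

>>> step_arm(moves=[[0,221,-384,0,0,0,-0.745],[0,221,-384,0,0,0,-0.745],[0,221,-384,0,0,0,-0.745],[0,221,-384,0,0,0,-0.745],[0,221,-384,0,0,0,-0.745],[0,221,-384,0,0,0,-0.745],[0,221,-384,0,0,0,-0.745],[0,221,-384,0,0,0,-0.745],[0,221,-384,0,0,0,-0.745],[0,221,-384,0,0,0,-0.745]])

```text
clock: 2.1
position: [0.6467, -0.1844, 0.2889]
ee_rot: [0.789, 0.615, -0.003, 0.0]
ft_force: [0.4, -0.0, -0.8]
grip_width: 1.002
grasp_force: 0.0
```

```bash
python3 - <<'E'
from h import *
o=manip.get_obs(); print(o["clock"],o["position"].round(4),o["ee_rot"].round(3),o["ft_force"].round(2),o["joint_pos"].round(2))
from scipy.spatial.transform import Rotation as R
print(R.from_quat(o["ee_rot"]).as_matrix().round(3))
t=shot("top","pics/top1.png")["image"];s=shot("side","pics/side1.png")["image"]
a=cv2.resize(t[180:320,180:400],None,fx=3.6,fy=3.6,interpolation=cv2.INTER_CUBIC)
cv2.imwrite("pics/c1.png",a)
E
```

```text
2.1 [ 0.6467 -0.1844  0.2889] [ 0.789  0.615 -0.003  0.   ] [ 0.39 -0.   -0.76] [-0.25  0.48  0.69  1.25 -0.29  1.51  0.15]
[[ 0.245  0.97  -0.004]
 [ 0.97  -0.245 -0.004]
 [-0.005 -0.003 -1.   ]]
```

View pics/top1.png

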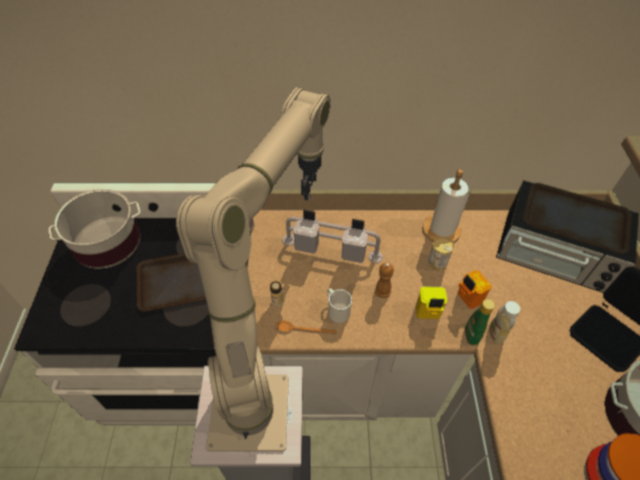

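The gripper now hangs above the left canister's grip at (309,215), and the tray's left end shows at x≈137 px, rows 261–310. I'll descend and pinch.

>>> step_arm(moves=[[0,0,0,0,0,0,0],[0,0,0,-30,0,0,0],[0,0,0,-60,0,0,0],[0,0,0,-90,0,0,0],[0,0,0,-110,0,0,0],[0,0,0,-125,0,0,0],[0,0,0,-130,0,0,0],[0,0,0,-130,0,0,0]])

```text
clock: 3.0
position: [0.647, -0.1771, 0.1615]
ee_rot: [0.786, 0.618, 0.0, -0.0]
ft_force: [-0.5, 0.8, 0.2]
grip_width: 0.998
grasp_force: 0.0
```

>>> step_arm(moves=[[0.4,0,0,0,0,0,0],[0.5,0,0,0,0,0,0],[0.6,0,0,0,0,0,0],[0.7,0,0,0,0,0,0],[0.7,0,0,0,0,0,0],[0.7,0,0,0,0,0,0]], grip_force=20)

```text
clock: 3.6
position: [0.6469, -0.1779, 0.1614]
ee_rot: [0.787, 0.617, 0.0, 0.0]
ft_force: [-0.5, -0.1, 0.7]
grip_width: 0.301
grasp_force: 0.0
```

```bash
python3 - <<'E'
from h import *
o=manip.get_obs(); print(o["clock"],o["position"].round(4),o["ft_force"].round(2),o["torque"].round(2))
t=shot("top","pics/top2.png")["image"];s=shot("side","pics/side2.png")["image"]
a=cv2.resize(t[170:270,260:390],None,fx=4,fy=4,interpolation=cv2.INTER_CUBIC)
b=cv2.resize(s[180:280,310:380],None,fx=4,fy=4,interpolation=cv2.INTER_CUBIC)
cv2.imwrite("pics/c2.png",np.hstack([a,b]))
E
```

```text
3.6 [ 0.6469 -0.1779  0.1614] [-0.52 -0.06  0.74] [ 0.04  0.02 -0.03]
```

View pics/c2.png

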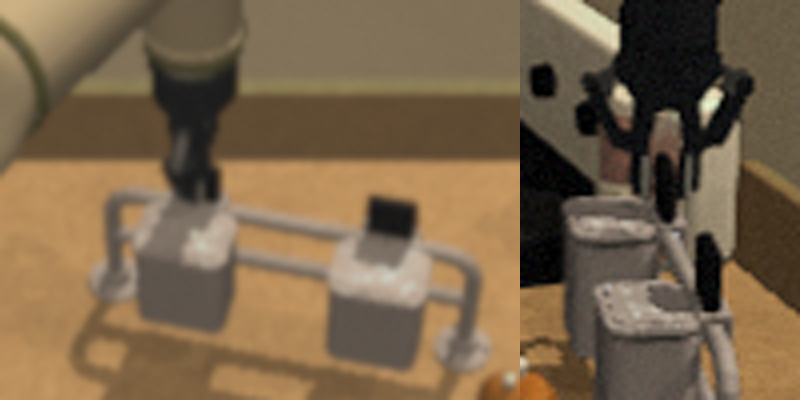

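The side view shows the grip at crop (665,185) between the fingers, slightly closer to the left (−x) one. I'll shift 2 mm that way and close.

>>> step_arm(moves=[[0.75,-2,0,0,0,0,0],[0.8,-2,0,0,0,0,0],[0.83,-2,0,0,0,0,0],[0.86,-2,0,0,0,0,0],[0.9,-2,0,0,0,0,0],[1,-2,0,0,0,0,0],[1,-2,0,0,0,0,0]], grip_force=20)

```text
clock: 4.4
position: [0.6455, -0.1781, 0.1616]
ee_rot: [0.787, 0.617, 0.0, 0.001]
ft_force: [4.8, -1.5, -2.0]
grip_width: 0.139
grasp_force: 20.6
```

>>> step_arm(moves=[[1,1,0,0,0,0,0],[1,1,0,0,0,0,0],[1,1,0,0,0,0,0],[1,1,0,3,0,0,0],[1,1,0,6,0,0,0],[1,1,0,9,0,0,0],[1,1,0,13,0,0,0],[1,1,0,18,0,0,0],[1,1,0,24,0,0,0],[1,1,0,30,0,0,0]], grip_force=90)

```text
clock: 5.4
position: [0.6455, -0.1777, 0.1918]
ee_rot: [0.787, 0.617, -0.0, -0.0]
ft_force: [0.4, 0.1, -3.5]
grip_width: 0.127
grasp_force: 89.1
```

>>> step_arm(moves=[[1,0,0,5,0,0,0],[1,0,0,8,0,0,0],[1,0,0,8,0,0,0],[1,0,0,8,0,0,0],[1,0,0,8,0,0,0],[1,0,0,8,0,0,0]])

```text
clock: 6.0
position: [0.6458, -0.1778, 0.1991]
ee_rot: [0.787, 0.617, -0.0, -0.0]
ft_force: [0.1, -0.1, -2.6]
grip_width: 0.126
grasp_force: 89.2
```

```bash
python3 - <<'E'
from h import *
o=manip.get_obs(); print(o["clock"],o["position"].round(4),o["ft_force"].round(2),o["torque"].round(2),o["grasp_force"])
t=shot("top","pics/top3.png")["image"];s=shot("side","pics/side3.png")["image"]
a=cv2.resize(t[170:270,260:390],None,fx=4,fy=4,interpolation=cv2.INTER_CUBIC)
b=cv2.resize(s[180:280,310:380],None,fx=4,fy=4,interpolation=cv2.INTER_CUBIC)
cv2.imwrite("pics/c3.png",np.hstack([a,b]))
E
```

```text
6.0 [ 0.6458 -0.1778  0.1991] [ 0.13 -0.07 -2.6 ] [-0.05 -0.09  0.02] 89.15996432304382
```

View pics/c3.png

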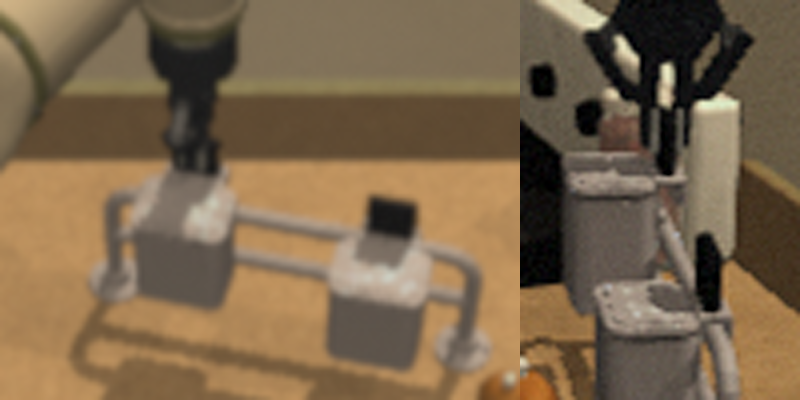

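The canister hangs upright and clear of the rail. The load is about 2.6 N with a 0.1 N·m moment, which matches the empty one (2.3 N, and 0.27 N·m would mean full). I'll work out the tray position from the images while raising it.

>>> step_arm(moves=[[1,0,0,30,0,0,0],[1,0,0,60,0,0,0],[1,0,0,90,0,0,0],[1,-20,40,95,0,0,0.08],[1,-40,80,95,0,0,0.16],[1,-60,120,95,0,0,0.22],[1,-80,160,95,0,0,0.28],[1,-90,200,95,0,0,0.32],[1,-95,220,95,0,0,0.35],[1,-95,220,95,0,0,0.35]])

```text
clock: 7.1
position: [0.5503, 0.046, 0.2943]
ee_rot: [0.665, 0.747, 0.0, -0.001]
ft_force: [-0.5, 0.1, -3.1]
grip_width: 0.126
grasp_force: 89.7
```

```bash
python3 - <<'E'
from h import *
o=manip.get_obs(); print(o["clock"],o["position"].round(4),o["ft_force"].round(2))
T,S="pics/top1.png","pics/side3.png"
for k,p in dict(lf=(140,261),ln=(137,310),rf=(232,247),rn=(232,299)).items(): print(k,onz(T,*p,0.018))
im=cv2.imread(S); h=cv2.cvtColor(im,cv2.COLOR_BGR2HSV); b,g,r=[im[...,i].astype(int) for i in range(3)]
m=((r-b>12)&(r<110)).astype(np.uint8); m[:200]=0;m[260:]=0;m[:,:200]=0;m[:,315:]=0
n,l,st,ce=cv2.connectedComponentsWithStats(m)
for i in range(1,n):
    if st[i,4]>60:
        q=np.argwhere(l==i)[:,::-1]; print(st[i]); hull=cv2.convexHull(q.astype(np.int32)); print(cv2.approxPolyDP(hull,3,True).reshape(-1,2).tolist())
cv2.imwrite("pics/c4.png",cv2.resize(im[190:270,200:340],None,fx=5,fy=5,interpolation=cv2.INTER_CUBIC))
E
```

```text
7.1 [0.5503 0.046  0.2943] [-0.45  0.13 -3.1 ]
lf [0.5532231  0.44764107 0.018     ]
ln [0.3452169 0.4128718 0.018    ]
rf [0.61909983 0.11265882 0.018     ]
rn [0.38989438 0.08896689 0.018     ]
[251 200  64  16 781]
[[314, 214], [259, 213], [251, 207], [251, 201], [312, 200]]
[ 220  217   83   43 1081]
[[302, 239], [257, 259], [220, 225], [266, 217]]
```

View pics/c4.png

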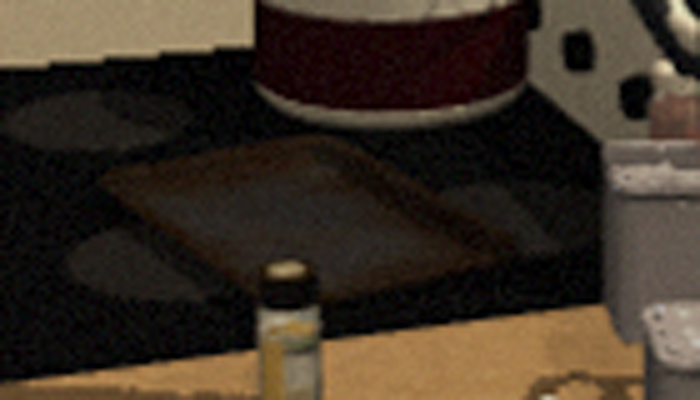

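Tray corners from the top view have a 341 mm long side, matching the given size, and put the centre at about (0.477, 0.265). I'll carry the canister there and go down.

>>> step_arm(moves=[[1,-8,45,0,0,0,0.04],[1,-16,90,0,0,0,0.08],[1,-22,130,0,0,0,0.1],[1,-28,170,0,0,0,0.13],[1,-31,205,0,0,0,0.15],[1,-32,225,0,0,0,0.15],[1,-32,232,-20,0,0,0.15],[1,-32,232,-60,0,0,0.15],[1,-32,232,-90,0,0,0.15],[1,-32,232,-110,0,0,0.15]])

```text
clock: 8.1
position: [0.5192, 0.2718, 0.1818]
ee_rot: [0.611, 0.792, -0.001, 0.0]
ft_force: [0.3, 0.1, -2.0]
grip_width: 0.125
grasp_force: 89.7
```

>>> step_arm(moves=[[1,0,0,-20,0,0,0],[1,0,0,-32,0,0,0],[1,0,0,-40,0,0,0],[1,0,0,-45,0,0,0],[1,0,0,-48,0,0,0],[1,0,0,-48,0,0,0],[1,0,0,-48,0,0,0]])

```text
clock: 8.8
position: [0.5192, 0.2743, 0.137]
ee_rot: [0.609, 0.793, 0.001, 0.0]
ft_force: [-0.3, -0.1, -2.5]
grip_width: 0.123
grasp_force: 89.7
```

```bash
python3 - <<'E'
from h import *
o=manip.get_obs(); print(o["clock"],o["position"].round(4),o["ee_rot"].round(4),o["ft_force"].round(2),o["torque"].round(2))
t=shot("top","pics/top5.png")["image"];s=shot("side","pics/side5.png")["image"]
a=cv2.resize(t[200:330,120:250],None,fx=3,fy=3,interpolation=cv2.INTER_CUBIC)
b=cv2.resize(s[140:270,205:335],None,fx=3,fy=3,interpolation=cv2.INTER_CUBIC)
cv2.imwrite("pics/c5.png",np.hstack([a,b]))
E
```

```text
8.8 [0.5192 0.2743 0.137 ] [6.095e-01 7.928e-01 5.000e-04 1.000e-04] [-0.32 -0.08 -2.51] [-0.   -0.07 -0.03]
```

View pics/c5.png

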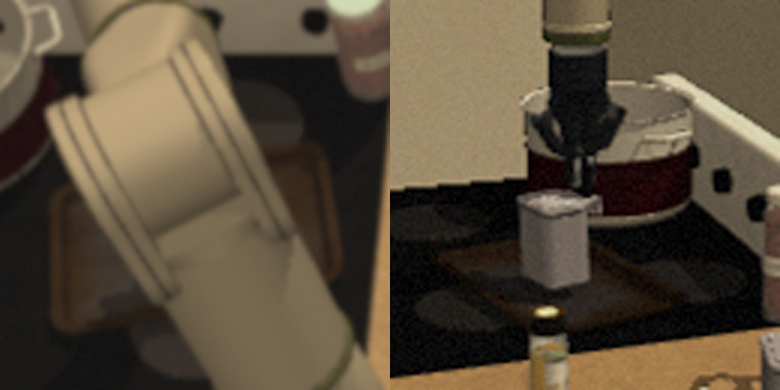

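The side view shows the canister upright over the middle of the tray. I'll lower it slowly until it touches.

>>> step_arm(moves=[[1,0,0,-2,0,0,0],[1,0,0,-4,0,0,0],[1,0,0,-6,0,0,0],[1,0,0,-8,0,0,0],[1,0,0,-9,0,0,0],[1,0,0,-10,0,0,0],[1,0,0,-10,0,0,0]])

```text
clock: 9.6
position: [0.5189, 0.2741, 0.1262]
ee_rot: [0.609, 0.793, -0.0, -0.0]
ft_force: [0.0, -0.2, -2.6]
grip_width: 0.126
grasp_force: 89.8
```

>>> step_arm(moves=[[1,0,0,-0.5,0,0,0],[1,0,0,-1,0,0,0],[1,0,0,-1.5,0,0,0],[1,0,0,-2,0,0,0],[1,0,0,-2.5,0,0,0],[1,0,0,-2.5,0,0,0]])

```text
clock: 10.2
position: [0.5189, 0.2741, 0.1237]
ee_rot: [0.609, 0.793, -0.0, 0.0]
ft_force: [0.4, -0.0, -1.8]
grip_width: 0.126
grasp_force: 89.8
```

>>> step_arm(moves=[[1,0,0,-0.5,0,0,0],[1,0,0,-1,0,0,0],[1,0,0,-1,0,0,0],[1,0,0,-1,0,0,0]])

```text
clock: 10.6
position: [0.5189, 0.2741, 0.1228]
ee_rot: [0.609, 0.793, 0.0, 0.0]
ft_force: [-0.3, 0.8, -2.4]
grip_width: 0.126
grasp_force: 89.8
```

>>> step_arm(moves=[[1,0,0,-0.5,0,0,0],[1,0,0,-0.5,0,0,0],[1,0,0,-0.5,0,0,0]])

```text
clock: 10.9
position: [0.5189, 0.2741, 0.1223]
ee_rot: [0.609, 0.793, -0.0, 0.0]
ft_force: [-1.0, -0.6, -2.1]
grip_width: 0.128
grasp_force: 89.8
```

>>> step_arm(moves=[[1,0,0,-0.5,0,0,0],[1,0,0,-1,0,0,0],[1,0,0,-1,0,0,0]])

```text
clock: 11.2
position: [0.5189, 0.2741, 0.1212]
ee_rot: [0.609, 0.793, -0.0, 0.0]
ft_force: [0.8, 0.2, -2.8]
grip_width: 0.125
grasp_force: 89.8
```

>>> step_arm(moves=[[1,0,0,-0.5,0,0,0],[1,0,0,-1,0,0,0],[1,0,0,-1,0,0,0]])

```text
clock: 11.5
position: [0.5192, 0.2742, 0.1206]
ee_rot: [0.61, 0.793, 0.0, 0.0]
ft_force: [-0.8, -0.3, 0.4]
grip_width: 0.127
grasp_force: 90.1
```

It has touched down: the force rose by about 3 N. I'll release slowly.

>>> step_arm(moves=[[1,0,0,0,0,0,0],[1,0,0,0,0,0,0],[0.85,0,0,0,0,0,0],[0.8,0,0,0,0,0,0],[0.75,0,0,0,0,0,0],[0.65,0,0,0,0,0,0],[0.55,0,0,0,0,0,0],[0.55,0,0,0,0,0,0]], grip_force=20)

```text
clock: 12.3
position: [0.5189, 0.2741, 0.1203]
ee_rot: [0.609, 0.793, 0.0, -0.0]
ft_force: [-0.1, -0.0, 0.5]
grip_width: 0.45
grasp_force: 0.0
```

>>> step_arm(moves=[[0.55,0,0,20,0,0,0],[0.55,0,0,50,0,0,0],[0.55,0,0,90,0,0,0],[0.55,0,0,130,0,0,0],[0.55,0,0,170,0,0,0],[0.55,-20,-40,175,0,0,0],[0.55,-20,-90,175,0,0,0],[0.55,-20,-140,175,0,0,0],[0.55,-20,-190,175,0,0,0],[0.55,-20,-190,175,0,0,0]])

```text
clock: 13.3
position: [0.4993, 0.0765, 0.2962]
ee_rot: [0.614, 0.79, 0.0, 0.001]
ft_force: [0.9, -0.5, 0.6]
grip_width: 0.451
grasp_force: 0.0
```

```bash
python3 - <<'E'
from h import *
o=manip.get_obs(); print(o["clock"],o["position"].round(4),o["ft_force"].round(2),o["grip_width"])
t=shot("top","pics/top6.png")["image"];s=shot("side","pics/side6.png")["image"]
a=cv2.resize(t[200:330,120:390],None,fx=2.9,fy=2.2,interpolation=cv2.INTER_CUBIC)
b=cv2.resize(s[150:300,205:385],None,fx=2,fy=2,interpolation=cv2.INTER_CUBIC)
b=cv2.copyMakeBorder(b,0,0,0,a.shape[1]-b.shape[1],cv2.BORDER_CONSTANT)
cv2.imwrite("pics/c6.png",np.vstack([a,b]))
# full canister untouched check: grip mask centroid
for f in("top0","top6","side0","side6"):
    im=cv2.imread(f"pics/{f}.png"); n,l,st,ce=cv2.connectedComponentsWithStats((im.max(2)<60).astype(np.uint8))
    p=np.array((357,224) if 'top' in f else (356,248)); i=1+np.argmin(np.linalg.norm(ce[1:]-p,axis=1)); print(f,ce[i].round(1),st[i])
E
```

```text
13.3 [0.4993 0.0765 0.2962] [ 0.9  -0.55  0.58] 0.4513791170839795
top0 [357.4 224.3] [352 220  11   9  80]
top6 [357.4 224.3] [352 220  11   9  80]
side0 [356.5 247.9] [354 238   7  20 106]
side6 [356.5 247.9] [354 238   7  20 104]
```

View pics/c6.png

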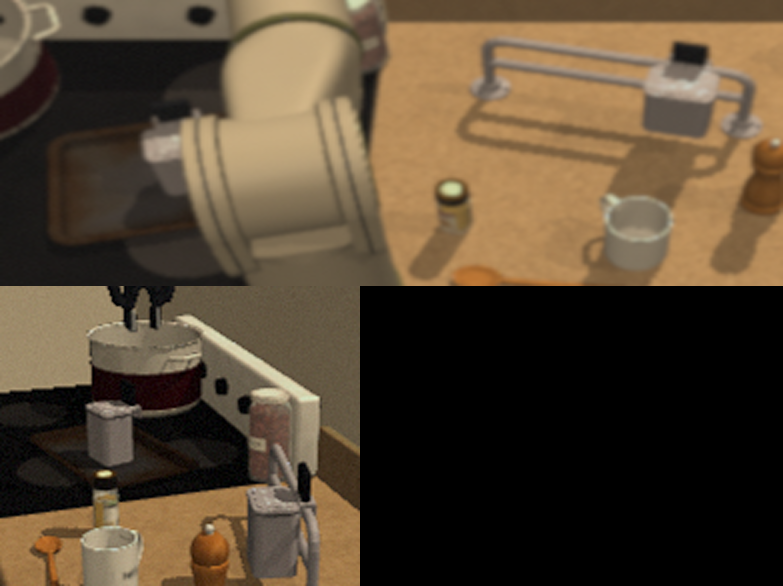

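```bash
python3 -c "
from workcell import manip
print(manip.hand_in())"
```

```text
the job is handed in; nothing more can be done
None
```

I handed the job in; it gave no verdict. The left canister was the empty one (about 2.5 N measured) and stands upright on the tray, and I never touched the full one, still clipped on the rail at home height.

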